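Put away the bar's games: draughts into the tin, dominoes into the bin

TASK

Put away the game pieces lying mixed on the serving riser: slide the two round draughts over the riser's end into the narrow-necked tin, and the two dominoes over the other end into the open bin. Slide the pieces along the board, do not pick them up, and leave the salt shaker and the small steel cup standing where they are on the riser.

Things in the scene. Friction and masses are not known exactly. Their poses are not given: they have to be found in the camera images.
- riser: serving riser: fixed pale wooden board on two feet, 280 mm (its x, roughly away from the robot) by 360 mm (its y), flat rimless top 130 mm above the counter, 18 mm thick. Origin at counter height under the board's centre. Its ends are the edges at y = +/-180 mm; tin under one, bin under the other, either way round. The pieces lie in one row along its x, within 40 mm of its middle line, 56 mm or more apart
- tin: fixed square aluminium tin, 110 x 110 mm, 108 mm high, 4 mm walls, narrow rectangular neck (clear opening 72 mm along the riser's edge, its x, by 66 mm outward, its y; 33 mm tall). Origin at the centre of its foot, at counter height; axes parallel to the riser's. The mouth tucks 7 mm under the riser's overhanging end, 4 mm below the board: a piece slid slowly over the edge there tips and drops in
- tin_mouth (a point): centre of the tin's mouth, 108 mm above the counter, 26 mm beyond the riser's end edge and level with the middle of that edge
- bin: fixed open aluminium box, 170 mm (its x, along the riser's edge) by 110 mm (its y), 108 mm high, 5 mm walls, fully open top. Origin at the centre of its underside at counter height; axes parallel to the riser's; its near part tucks 29 mm under the riser's overhanging end, 4 mm below the board
- bin_mouth (a point): centre of the bin's open top, 108 mm above the counter, 26 mm beyond the riser's end edge and level with the middle of that edge
- draught_a: round draughts piece, plain dark wood disc, 40 mm diameter, 10 mm thick, about 16 g; lies flat on the riser at the start; origin at the centre of its underside, z up
- draught_b: round draughts piece, plain dark wood disc, 40 mm diameter, 10 mm thick, about 16 g; lies flat on the riser at the start; origin at the centre of its underside, z up
- domino_a: domino, plain dark wood tile with small pale pips, 48 mm (its x) by 24 mm (its y), 10 mm thick, about 18 g; lies flat on the riser at the start, turned any way; origin at the centre of its underside, z up
- domino_b: domino, plain dark wood tile with small pale pips, 48 mm (its x) by 24 mm (its y), 10 mm thick, about 18 g; lies flat on the riser at the start, turned any way; origin at the centre of its underside, z up
- shaker: bystander: white salt shaker with steel top, 34 mm wide, 46 mm high, loose near one corner of the riser's top; origin at its foot
- egg_cup: bystander: small steel cup, 40 mm wide, 42 mm high, loose near the diagonally opposite corner of the riser's top; origin at its foot
There are look-alikes about, which are no part of the job. What is shaped like the draught_b but purple is not meant.

How it is judged:
At the end, for the whole second after the job is handed in: Both draughts lie inside the tin, below its neck (origin under 75 mm above the tin's foot), and both dominoes lie inside the bin (origin under 85 mm above its foot, within its walls), all at rest (slower than 0.03 m/s) (x of draught_a in the frame of tin between -0.052 and 0.052 m and y of draught_a in the frame of tin between -0.052 and 0.052 m and z of each of draught_a, draught_b in the frame of tin below 0.075 m and linear speed of each of draught_a, domino_a, draught_b, domino_b below 0.03 m/s and x of domino_a in the frame of bin between -0.081 and 0.081 m and y of domino_a in the frame of bin between -0.051 and 0.051 m and z of each of domino_a, domino_b in the frame of bin below 0.085 m and x of draught_b in the frame of tin between -0.052 and 0.052 m and y of draught_b in the frame of tin between -0.052 and 0.052 m and x of domino_b in the frame of bin between -0.081 and 0.081 m and y of domino_b in the frame of bin between -0.051 and 0.051 m); the robot touches nothing.
It fails at once if a game piece is picked up (its origin more than 40 mm above the riser's top) (height (world z) of any of draught_a, domino_a, draught_b, domino_b above 0.17 m).
It fails at once if the shaker or the small steel cup is moved by more than 25 mm (distance of any of shaker, egg_cup from where it was at the start of the episode above 0.025 m).
It also fails if it takes over 61 s, if anything falls off the work surface, if the arm or the gripper's body presses on something with over 40 N, if the wrist force passes 120 N, or if a joint passes its speed limit or range.

ROBOT

A 7-joint arm with a two-finger parallel gripper is mounted at the origin on the work surface. World frame = base frame: x ahead of the robot, y to its left, z up, the work surface at z = 0. Lengths are in m, angles in rad, forces in N, time in s.
With the tool pointing down it reaches from about 0.4 to 0.9 m from the base axis. Payload 5.5 kg.
Tool frame: the origin (TCP) lies midway between the tips of the shut fingers; the grasp point (between the pads) lies 19 mm behind it (pinch_z is the z of the grasp point in the tool frame, in m); z points along the fingers, y is the line along which they close (so a half turn about z gives the same grasp; the last joint's range is limited). The gripper opens to 92 mm and grips with 3 to 60 N. Pads are 19 mm wide; open, the fingers measure 130 mm over their backs; the gripper's body (75 mm by 190 mm) begins 47 mm behind the grasp point.
Start: joints at [1.457, 0.501, -0.427, 1.55, 0.221, 1.138, -0.21], TCP at [0.239, -0.604, 0.227] pointing down, gripper open.
Joint ranges: [-2.88, 2.88], [-0.31, 2.03], [-1.54, 1.56], [0.2, 2.42], [-1.41, 4.55], [0.19, 2.02], [-2.57, 2.57]. Speed limits (rad/s): [2.57, 2.57, 3.14, 3.14, 3.14, 3.14, 3.14].

INTERFACE

Orientations are given as a unit quaternion [w, x, y, z].
In Python, from plant import state, camera, camera_params, hand_in, look_for, mark_of, pinch_z gives the robot as it stands.
- The arm moves only by the tool carry_out, never from a script. Its argument "motion" is a list that holds one entry, the list of rows, each a list of 5 numbers: the shift along the tool's x, y, z in m, then the turn about the tool's z in rad, then the finger opening in m, from 0 to 0.0918. A call has 1 to 12 rows; each row is the pose to reach, as a shift and turn from the pose commanded when the call began, along the tool's axes at that moment; what a row does not reach only later rows make up. A row lasts 1/12 s, in which the tool goes at most 41.7 mm and 7.16 degrees, less where a joint would pass 70% of its speed; a pose out of reach is approached as far as the arm can. A call with a gripper value outside its range is refused whole. The fingers move at their own pace and stop on an object; "grip_force" is the grip in N (left out, the last holds). Time passes only in rows, so rows that repeat a pose let the fingers close. It gives the time, the measured TCP pose, the force, the opening and the grip force at its end, in the units of the state.
- state(): the state, without advancing time (a new reading comes with each control period).
- camera(name): name is "scene" or "top" or "wrist"; returns (picture, depth): 400x640x3 uint8, red, green, blue; 400x640 float32, m along the optical axis (not along the pixel's ray), 0 where there is no reading.
- camera_params(name): a dict with "fx", "fy", "cx", "cy" (pixels), "k1" (the pictures are not rectified: a ray, as slopes to the right and down, at radius r is drawn at 1 + k1 r^2 times it, then the intrinsics apply), "T" (4x4, takes a point from camera to world coordinates). Camera axes: x right, y down, z forward; pixel columns grow to the right and rows downward; lengths in m; the calibration is good to about 2 mm. A picture is of the moment at which its call begins: read the wrist's pose just before it. camera_params takes no time and is no camera call; for the wrist camera it gives the pose at the moment of the call.
- hand_in(): hands the job in; it is judged then, once.
Trained networks look in the newest picture that a camera, given by its name, has taken for a name from the list of things; names that differ only in an ending like _2 or _b are one class to them, and where a whole thing is asked for, a point or a joint stands for the part that bears it (a point fixed in the world has none). Each returns a list of dicts, best first, with "conf" (0 to 1); they miss things now and then, are a little off and sometimes report something else, mostly with a low value. They report only what shows in the picture. A call takes as long as a camera call. They do not tell look-alikes from the thing itself.
- look_for(camera, label): "location" ([x, y, z] in m, in the coordinates of the camera as it stood for that picture, good to about 4 mm: the middle of the surface that is visible of it).
- mark_of(camera, label): "location" ([x, y, z] in m, in the coordinates of the camera as it stood for that picture, good to about 4 mm: a listed point, or the origin of a listed thing).
The state is a dict: "time": time; "joints": joint angles; "dq": joint speeds; "joint_torque": joint torques, N m; "tcp_pos": TCP position; "tool_rot": TCP orientation; "wrist_force": force on the tool from outside, world axes, zero at the start; "wrist_torque": the same for the moment, N m; "gripper_width": finger opening in m; "grip_force": force on a finger pad.
Only numpy, scipy, OpenCV 4.12 (cv2) and the standard library are available. Lean on these libraries where they do the work, as an engineer would, in place of code of your own. Each camera call takes 0.05 s, during which the arm holds its last target. There are 200 camera calls.

## Working session

There is one attempt and no reset: what is moved stays moved. The work goes in short steps, Python scripts to look and compute and a tool call to move; the robot and the scene stay as the last step left them, time stands still between calls to the robot, and variables do not carry over. Pictures are saved under pics/ and viewed, at most 10 in all, crops included, and the job is handed in when it is done.

Besides the shell and the picture viewer there is one more tool, called after "Call:" in YAML: its name, and indented under it one key for each argument. carry_out: Moves the arm, as the interface text tells. Its arguments: {"type":"object","properties":{"motion":{"type":"array","items":{"type":"array","items":{"type":"array","items":{"type":"number"}}}},"grip_force":{"type":"number"}},"required":["motion"]}

```bash
mkdir -p pics; ls; cat > h.py <<'E'
import numpy as np, cv2
from plant import *
def w(cam,p):
    T=np.array(camera_params(cam)["T"]); return T[:3,:3]@np.array(p)+T[:3,3]
def pix2plane(cam,u,v,z):
    c=camera_params(cam); T=np.array(c["T"])
    K=np.array([[c["fx"],0,c["cx"]],[0,c["fy"],c["cy"]],[0,0,1.]])
    q=cv2.undistortPoints(np.array([[[u,v]]],float),K,np.array([c["k1"],0,0,0.])).ravel()
    d=T[:3,:3]@np.array([q[0],q[1],1]); o=T[:3,3]
    return o+d*(z-o[2])/d[2]
def shot(cam,name=None):
    im,d=camera(cam)
    if name: cv2.imwrite("pics/"+name+".png",im[:,:,::-1])
    return im,d
E
python3 - <<'E'
from h import *
np.set_printoptions(precision=3,suppress=True)
ims=[]
for c in ["scene","top"]:
    im,d=shot(c,c+"0"); print(c,np.array(camera_params(c)["T"]))
    for l in ["draught_a","domino_a","shaker","egg_cup","tin_mouth","bin_mouth","riser","tin","bin"]:
        for r in mark_of(c,l)[:4]: print(l,round(r["conf"],2),w(c,r["location"]))
s=state(); print(s["time"],s["tcp_pos"],s["tool_rot"],pinch_z)
E
```

```text
pics
scene [[-0.301  0.795 -0.526  1.01 ]
 [ 0.954  0.244 -0.177  0.186]
 [-0.012 -0.555 -0.832  0.876]
 [ 0.     0.     0.     1.   ]]
draught_a 0.67 [0.592 0.023 0.128]
draught_a 0.58 [0.53  0.015 0.128]
domino_a 0.89 [0.648 0.041 0.127]
domino_a 0.7 [0.465 0.023 0.133]
shaker 0.63 [ 0.438 -0.141  0.134]
egg_cup 0.66 [0.678 0.149 0.129]
tin_mouth 0.68 [ 0.558 -0.198  0.11 ]
tin_mouth 0.52 [0.465 0.024 0.133]
bin_mouth 0.91 [0.563 0.216 0.107]
riser 0.68 [ 0.562  0.006 -0.003]
tin 0.9 [ 0.557 -0.199  0.   ]
top [[ 0.057 -0.976  0.211  0.352]
 [-0.998 -0.055  0.017  0.022]
 [-0.005 -0.212 -0.977  0.933]
 [ 0.     0.     0.     1.   ]]
draught_a 0.95 [0.591 0.026 0.126]
draught_a 0.85 [0.526 0.018 0.127]
draught_a 0.76 [ 0.356 -0.036  0.002]
draught_a 0.56 [ 0.36   0.111 -0.   ]
domino_a 0.94 [0.461 0.014 0.131]
domino_a 0.89 [0.647 0.044 0.13 ]
domino_a 0.34 [ 0.442 -0.142  0.132]
shaker 0.58 [ 0.441 -0.141  0.13 ]
egg_cup 0.73 [0.678 0.145 0.128]
tin_mouth 0.63 [ 0.554 -0.206  0.107]
bin_mouth 0.85 [0.558 0.216 0.108]
riser 0.82 [ 0.56   0.004 -0.001]
tin 0.71 [ 0.559 -0.197 -0.001]
bin 0.59 [0.564 0.214 0.001]
1.0 [ 0.239 -0.604  0.227] [0.    0.982 0.187 0.   ] -0.0188
```

View pics/top0.png

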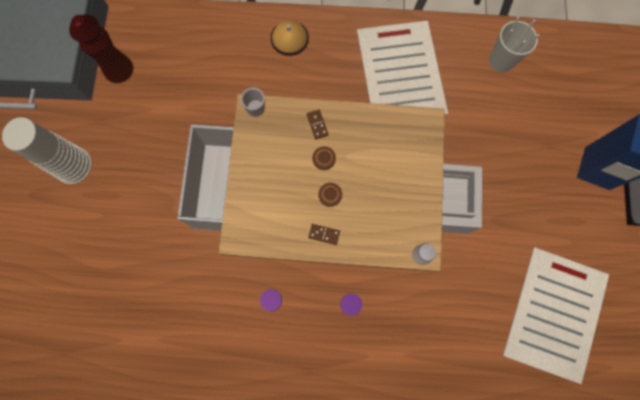

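View pics/scene0.png

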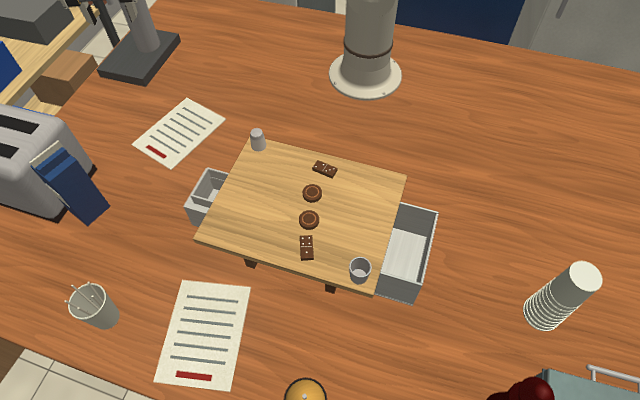

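Top view: dominoes at about (317,124) and (324,234), draughts at (324,158) and (330,195). The tin is on the right (−y), the bin on the left (+y), the shaker at (424,252) and the cup at (253,101). The purple discs at (270,300) and (351,304) lie on the counter and are decoys. The scene view agrees. Next I'll measure the pieces in both views.

```bash
cat >> h.py <<'E'
def pieces(cam,im,ztop=0.14):
    """dark blobs on the board: centre, long-axis heading (deg), sides (mm)"""
    out=[]; hsv=cv2.cvtColor(im,cv2.COLOR_RGB2HSV)
    m=((hsv[...,2]<115)).astype(np.uint8)
    m=cv2.morphologyEx(m,cv2.MORPH_CLOSE,np.ones((5,5)))
    for c in cv2.findContours(m,cv2.RETR_EXTERNAL,cv2.CHAIN_APPROX_NONE)[0]:
        if not 80<cv2.contourArea(c)<1500: continue
        p=np.array([pix2plane(cam,u,v,ztop)[:2] for u,v in c[:,0]])
        if not(0.42<p[:,0].mean()<0.70 and -0.12<p[:,1].mean()<0.17): continue
        (x,y),(a,b),t=cv2.minAreaRect((p*1000).astype(np.float32))
        if a<b: a,b,t=b,a,t+90
        out.append((round(x),round(y),round(a),round(b),round(t%180)))
    return out
E
python3 - <<'E'
from h import *
np.set_printoptions(precision=3,suppress=True)
for c in ["top","scene"]:
    im,d=shot(c); print(c,pieces(c,im))
for u,v in [(238,95),(444,108),(440,270),(219,254)]: print(pix2plane("top",u,v,.13))
im,d=shot("top")
T=np.array(camera_params("top")["T"])
for u,v in [(280,200),(380,150),(400,220)]:
    # board height from depth
    p=pix2plane("top",u,v,.13); o=T[:3,3]; k=d[v,u]/((p-o)@T[:3,2]); print("z",(o+k*(p-o))[2])
# crop of right/tin
cv2.imwrite("pics/crop.png",cv2.resize(im[80:280,160:500,::-1],None,fx=2.2,fy=2.2,interpolation=cv2.INTER_CUBIC))
for u,v in [(443,166),(482,167),(481,230),(441,229),(444,175),(473,177),(473,215),(442,216)]: print("tin",pix2plane("top",u,v,.108))
E
```

```text
top [(463, 21, 45, 22, 79), (529, 14, 37, 36, 3), (590, 28, 38, 35, 3), (649, 42, 49, 23, 22), (682, 153, 48, 32, 27)]
scene [(671, 148, 51, 35, 5), (655, 42, 51, 24, 22), (597, 28, 41, 37, 17), (535, 15, 44, 36, 19), (469, 21, 50, 28, 80)]
[0.698 0.182 0.13 ]
[ 0.694 -0.174  0.13 ]
[ 0.417 -0.169  0.13 ]
[0.422 0.188 0.13 ]
z 0.12757427024636336
z 0.12724977278093397
z 0.12989621196229573
tin [ 0.597 -0.178  0.108]
tin [ 0.599 -0.246  0.108]
tin [ 0.489 -0.243  0.108]
tin [ 0.487 -0.175  0.108]
tin [ 0.581 -0.18   0.108]
tin [ 0.58  -0.23   0.108]
tin [ 0.514 -0.229  0.108]
tin [ 0.509 -0.177  0.108]
```

View pics/crop.png

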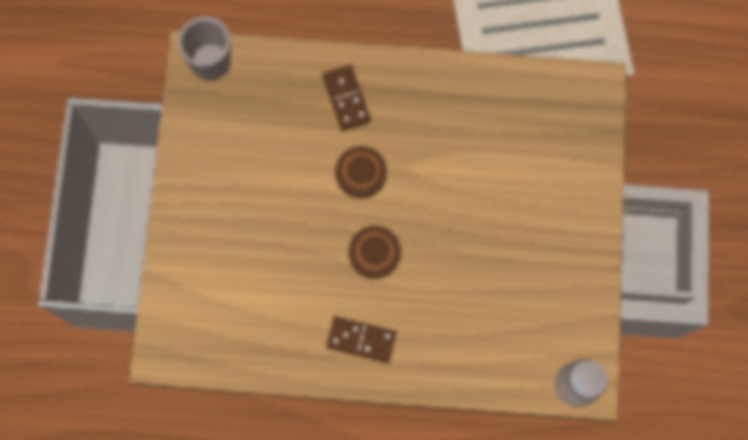

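```bash
cat >> h.py <<'E'
def go(*targets):
    """world (x,y,z,heading deg of tool x) -> shifts from the present pose"""
    from scipy.spatial.transform import Rotation as Ro
    s=state(); q=s["tool_rot"]; R=Ro.from_quat([q[1],q[2],q[3],q[0]]).as_matrix(); h=np.degrees(np.arctan2(R[1,0],R[0,0]))
    print("t",round(s["time"],2),"tcp",np.round(s["tcp_pos"],4),"head",round(h,1),"F",np.round(s["wrist_force"],1),"w",round(s["gripper_width"],4))
    for x,y,z,hd in targets:
        t=-np.radians((hd-h+180)%360-180)
        print(np.round(np.r_[R.T@(np.array([x,y,z])-s["tcp_pos"]),t],4).tolist())
E
python3 - <<'E'
from h import *
go((.662,.012,.20,112))
E
```

```text
t 1.15 tcp [ 0.2392 -0.6044  0.2267] head 21.6 F [ 0.7 -0.1 -0.1] w 0.0922
[0.6199, -0.4175, 0.0268, -1.5779]
```

Call:
carry_out:
  motion:
    - [[0.62,-0.417,0.02,-1.578,0.01],[0.62,-0.417,0.02,-1.578,0.01],[0.62,-0.417,0.02,-1.578,0.01],[0.62,-0.417,0.02,-1.578,0.01],[0.62,-0.417,0.02,-1.578,0.01],[0.62,-0.417,0.02,-1.578,0.01],[0.62,-0.417,0.02,-1.578,0.01],[0.62,-0.417,0.02,-1.578,0.01],[0.62,-0.417,0.02,-1.578,0.01],[0.62,-0.417,0.02,-1.578,0.01],[0.62,-0.417,0.02,-1.578,0.01],[0.62,-0.417,0.02,-1.578,0.01]]

```text
time: 2.15
tcp_pos: [0.5231, -0.191, 0.2137]
tool_rot: [0.001, 0.589, 0.808, -0.0]
wrist_force: [0.1, 0.4, 0.2]
gripper_width: 0.0164
grip_force: 0.0
```

```bash
python3 - <<'E'
from h import *
go((.662,.012,.20,112))
E
```

```text
t 2.15 tcp [ 0.5231 -0.191   0.2137] head 107.9 F [0.1 0.4 0.2] w 0.0164
[0.1506, 0.1945, 0.0136, -0.0724]
```

Call:
carry_out:
  motion:
    - [[0.15,0.195,0.014,-0.072,0.01],[0.15,0.195,0.014,-0.072,0.01],[0.15,0.195,0.014,-0.072,0.01],[0.15,0.195,0.014,-0.072,0.01],[0.15,0.195,0.014,-0.072,0.01],[0.15,0.195,0.014,-0.072,0.01],[0.15,0.195,0.014,-0.072,0.01],[0.15,0.195,0.014,-0.072,0.01],[0.15,0.195,0.014,-0.072,0.01]]

```text
time: 2.9
tcp_pos: [0.6627, 0.0092, 0.1989]
tool_rot: [-0.0, 0.561, 0.828, -0.001]
wrist_force: [0.9, 0.2, 0.6]
gripper_width: 0.0101
grip_force: 0.0
```

```bash
python3 - <<'E'
from h import *
go((.662,.012,.15,112),(.662,.012,.133,112))
im,d=shot("wrist","w0")
print(d[200,320])
for l in ["domino_a","draught_a"]:
    for r in mark_of("wrist",l)[:3]: print(l,round(r["conf"],2),np.round(w("wrist",r["location"]),3))
E
```

```text
t 2.9 tcp [0.6627 0.0092 0.1989] head 111.7 F [0.9 0.2 0.6] w 0.0101
[0.0029, 0.0004, 0.0489, -0.0054]
[0.0029, 0.0004, 0.0659, -0.0054]
0.0
domino_a 0.78 [0.465 0.019 0.129]
domino_a 0.76 [0.657 0.04  0.131]
draught_a 0.98 [0.528 0.007 0.13 ]
draught_a 0.87 [0.595 0.027 0.133]
```

View pics/w0.png

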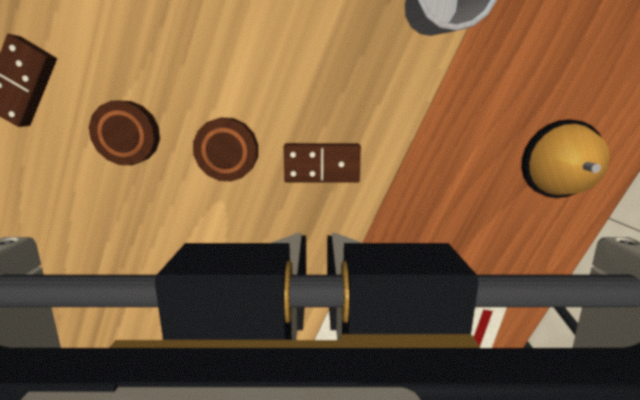

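Call:
carry_out:
  motion:
    - [[0.001,0,0.04,0,0.024],[0.001,0,0.055,0,0.024],[0.001,0,0.064,0,0.024],[0.001,0,0.066,0,0.024],[0.008,0,0.066,0,0.024],[0.018,0,0.066,0,0.024],[0.03,0,0.066,0,0.024],[0.042,0,0.066,0,0.024],[0.054,0,0.066,0,0.024],[0.066,0,0.066,0,0.024]]

```text
time: 3.88
tcp_pos: [0.6381, 0.0729, 0.1341]
tool_rot: [0.0, 0.561, 0.828, 0.0]
wrist_force: [-0.6, -0.7, -0.5]
gripper_width: 0.0242
grip_force: 0.1
```

```bash
python3 - <<'E'
from h import *
go()
for c in ["top","scene"]:
    im,d=shot(c); print(c,pieces(c,im))
shot("wrist","w1")
E
```

```text
t 3.88 tcp [0.6381 0.0729 0.1341] head 111.7 F [-0.6 -0.7 -0.5] w 0.0242
top [(463, 21, 45, 22, 79), (529, 14, 37, 36, 3)]
scene [(437, 82, 54, 27, 15)]
```

View pics/w1.png

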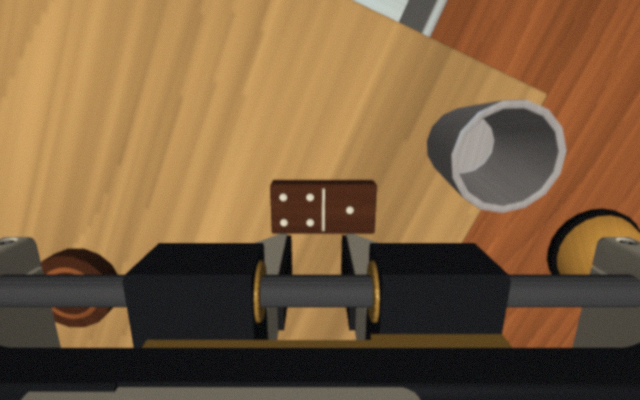

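Call:
carry_out:
  motion:
    - [[0.012,0,0,0,0.024],[0.026,0,0,0,0.024],[0.04,0,0,0,0.024],[0.054,0,0,0,0.024],[0.066,0,0,0,0.024],[0.076,0,0,0,0.024],[0.084,0,0,0,0.024],[0.092,0,0,0,0.024],[0.1,0,0,0,0.024],[0.108,0,0,0,0.024],[0.116,0,0,0,0.024],[0.122,0,0,0,0.024]]

```text
time: 5.03
tcp_pos: [0.5932, 0.185, 0.1334]
tool_rot: [-0.0, 0.562, 0.827, 0.0]
wrist_force: [-0.5, -0.2, 0.6]
gripper_width: 0.0242
grip_force: 0.0
```

```bash
python3 - <<'E'
from h import *
go((.575,.185,.2,112),(.455,-.03,.2,79))
shot("wrist","w2")
for l in ["domino_a","bin_mouth"]:
    for r in mark_of("wrist",l)[:3]: print(l,round(r["conf"],2),np.round(w("wrist",r["location"]),3))
E
```

```text
t 5.03 tcp [0.5932 0.185  0.1334] head 111.7 F [-0.5 -0.2  0.6] w 0.0242
[0.0067, -0.0169, -0.0666, -0.0057]
[-0.1488, -0.2078, -0.0667, 0.5702]
domino_a 0.7 [0.577 0.213 0.016]
bin_mouth 0.93 [0.566 0.216 0.106]
```

View pics/w2.png

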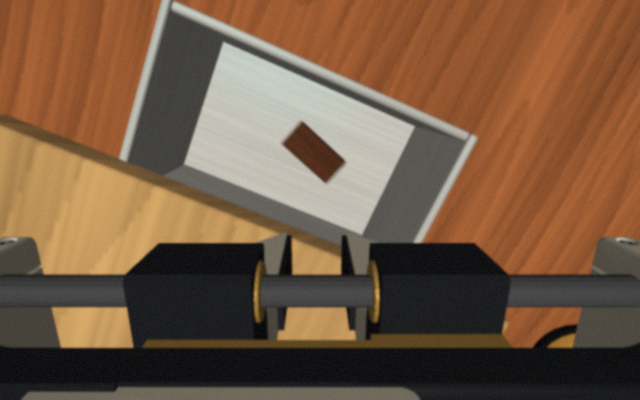

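Call:
carry_out:
  motion:
    - [[-0.01,0,-0.04,0,0.014],[-0.149,-0.208,-0.066,0.57,0.014],[-0.149,-0.208,-0.066,0.57,0.014],[-0.149,-0.208,-0.066,0.57,0.014],[-0.149,-0.208,-0.066,0.57,0.014],[-0.149,-0.208,-0.066,0.57,0.014],[-0.149,-0.208,-0.066,0.57,0.014],[-0.149,-0.208,-0.066,0.57,0.014],[-0.149,-0.208,-0.066,0.57,0.014],[-0.149,-0.208,-0.066,0.57,0.014],[-0.149,-0.208,-0.066,0.57,0.014]]

```text
time: 6.1
tcp_pos: [0.4561, -0.0301, 0.1997]
tool_rot: [0.0, 0.771, 0.637, 0.001]
wrist_force: [-0.4, 0.1, 0.5]
gripper_width: 0.0139
grip_force: 0.0
```

```bash
python3 - <<'E'
from h import *
im,d=shot("wrist","w3"); print(pieces("wrist",im))
for l in ["domino_a","draught_a"]:
    for r in mark_of("wrist",l)[:3]: print(l,round(r["conf"],2),np.round(w("wrist",r["location"]),3))
go((.457,-.024,.133,79))
E
```

```text
[]
domino_a 0.93 [0.466 0.022 0.126]
draught_a 0.96 [ 0.357 -0.038  0.001]
draught_a 0.92 [0.53  0.019 0.13 ]
draught_a 0.69 [0.596 0.025 0.131]
t 6.25 tcp [ 0.4558 -0.0295  0.1993] head 79.2 F [-0.3 -0.3  1.2] w 0.014
[0.0056, 0.0001, 0.0663, 0.003]
```

View pics/w3.png

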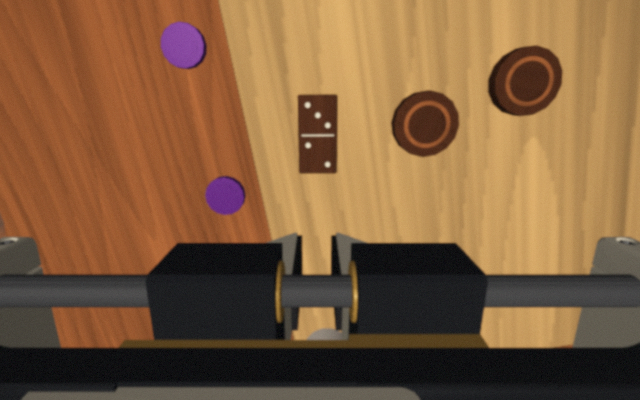

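Call:
carry_out:
  motion:
    - [[0.002,0,0.04,0,0.014],[0.002,0,0.058,0,0.014],[0.002,0,0.066,0,0.014],[0.01,0,0.066,0,0.014],[0.02,0,0.066,0,0.014],[0.03,0,0.066,0,0.014],[0.042,0.0002,0.066,0.033,0.014],[0.054,0.0008,0.066,0.066,0.014],[0.066,0.0018,0.066,0.099,0.014],[0.078,0.0032,0.066,0.132,0.014]]

```text
time: 7.08
tcp_pos: [0.4743, 0.047, 0.1347]
tool_rot: [0.001, 0.812, 0.584, 0.001]
wrist_force: [0.2, -0.4, 0.2]
gripper_width: 0.014
grip_force: 0.0
```

```bash
python3 - <<'E'
from h import *
im,d=shot("wrist","w4")
for l in ["domino_a","draught_a"]:
    for r in mark_of("wrist",l)[:3]: print(l,round(r["conf"],2),np.round(w("wrist",r["location"]),3))
go()
E
```

```text
domino_a 0.56 [0.49  0.085 0.133]
draught_a 0.67 [ 0.354  0.113 -0.001]
draught_a 0.64 [0.599 0.029 0.129]
t 7.23 tcp [0.4741 0.0469 0.1344] head 71.7 F [-0.2 -0.6  0.1] w 0.014
```

View pics/w4.png

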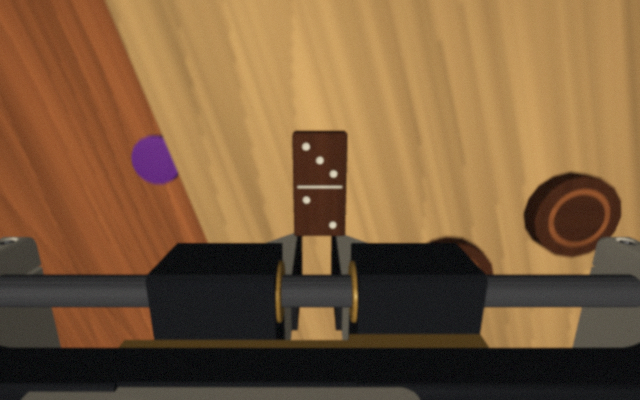

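Call:
carry_out:
  motion:
    - [[0.012,0.0001,0,0.017,0.014],[0.026,0.0005,0,0.036,0.014],[0.04,0.0011,0,0.055,0.014],[0.054,0.002,0,0.075,0.014],[0.068,0.0032,0,0.094,0.014],[0.081,0.0044,0,0.11,0.014],[0.092,0.0056,0,0.125,0.014],[0.102,0.007,0,0.14,0.014],[0.111,0.0083,0,0.15,0.014],[0.12,0.01,0,0.165,0.014],[0.129,0.0115,0,0.18,0.014],[0.138,0.013,0,0.18,0.014]]

```text
time: 8.23
tcp_pos: [0.5299, 0.1714, 0.1336]
tool_rot: [0.0, 0.861, 0.508, 0.0]
wrist_force: [0.8, 0.4, -0.2]
gripper_width: 0.0141
grip_force: 0.0
```

```bash
python3 - <<'E'
from h import *
im,d=shot("wrist","w5")
for l in ["domino_a","draught_a"]:
    for r in mark_of("wrist",l)[:3]: print(l,round(r["conf"],2),np.round(w("wrist",r["location"]),3))
im,d=shot("top"); 
for l in ["draught_a","shaker","egg_cup"]:
    for r in mark_of("top",l)[:4]: print(l,round(r["conf"],2),np.round(w("top",r["location"]),3))
go((.600,.085,.2,81))
E
```

```text
domino_a 0.92 [0.546 0.202 0.115]
domino_a 0.59 [0.575 0.218 0.013]
draught_a 0.69 [0.531 0.019 0.126]
draught_a 0.63 [0.593 0.027 0.125]
shaker 0.67 [ 0.444 -0.141  0.131]
shaker 0.43 [0.557 0.005 0.001]
egg_cup 0.79 [0.675 0.145 0.135]
egg_cup 0.49 [0.595 0.026 0.127]
t 8.58 tcp [0.5293 0.1706 0.1332] head 61.1 F [ 0.1 -0.3  0.3] w 0.0145
[-0.0408, 0.1033, -0.0667, -0.3473]
```

View pics/w5.png

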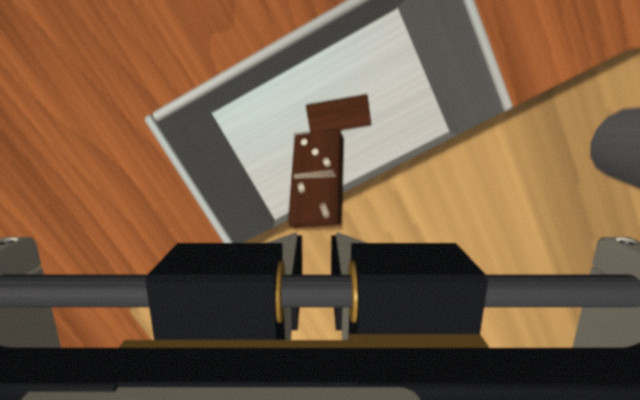

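Call:
carry_out:
  motion:
    - [[0.008,0,0,0,0.014],[0.013,0,0,0,0.014],[0.0,0,-0.02,0,0.014],[0.0,0.0,-0.05,0,0.024],[-0.056,0.1115,-0.066,-0.339,0.024],[-0.056,0.1115,-0.066,-0.339,0.024],[-0.056,0.1115,-0.066,-0.339,0.024],[-0.056,0.1115,-0.066,-0.339,0.024],[-0.056,0.1115,-0.066,-0.339,0.024],[-0.056,0.1115,-0.066,-0.339,0.024],[-0.056,0.1115,-0.066,-0.339,0.024]]

```text
time: 9.5
tcp_pos: [0.5993, 0.0707, 0.1992]
tool_rot: [-0.001, 0.762, 0.647, 0.0]
wrist_force: [-0.3, -0.1, 0.3]
gripper_width: 0.0241
grip_force: 0.0
```

```bash
python3 - <<'E'
from h import *
im,d=shot("wrist","w6")
for l in ["domino_a","draught_a"]:
    for r in mark_of("wrist",l)[:3]: print(l,round(r["conf"],2),np.round(w("wrist",r["location"]),3))
im,d=shot("scene","s6"); 
for l in ["draught_a","domino_a","tin_mouth"]:
    for r in mark_of("scene",l)[:4]: print(l,round(r["conf"],2),np.round(w("scene",r["location"]),3))
go((.600,.068,.133,80.5))
E
```

```text
domino_a 0.7 [0.576 0.215 0.017]
domino_a 0.57 [0.527 0.239 0.02 ]
draught_a 0.92 [0.598 0.028 0.132]
domino_a 0.69 [0.567 0.215 0.016]
domino_a 0.56 [0.528 0.24  0.024]
tin_mouth 0.92 [ 0.556 -0.198  0.107]
t 9.85 tcp [0.5999 0.0693 0.1994] head 80.6 F [0.4 0.1 0.6] w 0.0242
[-0.0012, 0.0003, 0.0664, 0.0019]
```

Call:
carry_out:
  motion:
    - [[0,0,0.04,0,0.024],[0,0,0.058,0,0.024],[0,0,0.066,0,0.024],[-0.007,0,0.066,0,0.024],[-0.015,0,0.066,0,0.024],[-0.024,0,0.066,0,0.024],[-0.034,0,0.066,0,0.024],[-0.046,0,0.066,0,0.024],[-0.058,0,0.066,0,0.024],[-0.07,0,0.066,0,0.024],[-0.082,0,0.066,0,0.024],[-0.094,0,0.066,0,0.024]]

```text
time: 10.85
tcp_pos: [0.5844, -0.0258, 0.1335]
tool_rot: [0.0, 0.763, 0.646, -0.0]
wrist_force: [-0.1, 1.0, -0.0]
gripper_width: 0.0241
grip_force: 0.1
```

```bash
python3 - <<'E'
from h import *
a,d=shot("top"); b,d=shot("scene")
for c in ["top","scene"]:
  for r in mark_of(c,"draught_a")[:4]: print(c,round(r["conf"],2),np.round(w(c,r["location"]),3))
cv2.imwrite("pics/s7.png",np.hstack([a[60:300,200:500],b[100:340,180:480]])[:,:,::-1])
go()
E
```

```text
top 0.74 [ 0.356 -0.035 -0.001]
top 0.65 [0.36  0.112 0.002]
top 0.57 [0.534 0.018 0.126]
scene 0.76 [0.532 0.017 0.13 ]
scene 0.38 [0.676 0.149 0.13 ]
t 11.05 tcp [ 0.5846 -0.0245  0.1334] head 80.5 F [0.4 0.8 0.7] w 0.0239
```

View pics/s7.png

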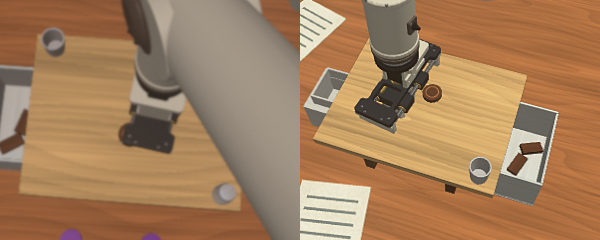

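Call:
carry_out:
  motion:
    - [[-0.01,0,0,0,0.024],[-0.022,0,0,0,0.024],[-0.036,0,0,0,0.024],[-0.05,0,0,0,0.024],[-0.064,0,0,0,0.024],[-0.078,0,0,0,0.024],[-0.09,0,0,0,0.024],[-0.1,0,0,0,0.024],[-0.108,0,0,0,0.024],[-0.115,0,0,0,0.024],[-0.121,0,0,0,0.024],[-0.126,0,0,0,0.024]]

```text
time: 12.05
tcp_pos: [0.5639, -0.1487, 0.1334]
tool_rot: [-0.0, 0.763, 0.647, 0.0]
wrist_force: [0.5, 0.2, 0.5]
gripper_width: 0.0239
grip_force: 0.1
```

Call:
carry_out:
  motion:
    - [[-0.004,0,0,0,0.024],[-0.008,0,0,0,0.024],[-0.012,0,0,0,0.024],[-0.012,0,0,0,0.024],[-0.012,0,0,0,0.024],[-0.012,0,0,0,0.024]]

```text
time: 12.55
tcp_pos: [0.5621, -0.1598, 0.1334]
tool_rot: [-0.0, 0.763, 0.647, 0.0]
wrist_force: [0.1, 0.3, -0.9]
gripper_width: 0.0241
grip_force: 0.0
```

```bash
python3 - <<'E'
from h import *
b,d=shot("scene"); 
for r in mark_of("scene","draught_a")[:4]: print(round(r["conf"],2),np.round(w("scene",r["location"]),3))
cv2.imwrite("pics/s8.png",cv2.resize(b[110:300,170:420,::-1],None,fx=3,fy=3))
go()
E
```

```text
0.64 [0.531 0.015 0.13 ]
0.41 [ 0.44  -0.14   0.133]
0.31 [0.564 0.212 0.004]
t 12.65 tcp [ 0.5621 -0.1598  0.1334] head 80.6 F [ 0.4 -0.5  1. ] w 0.024
```

View pics/s8.png

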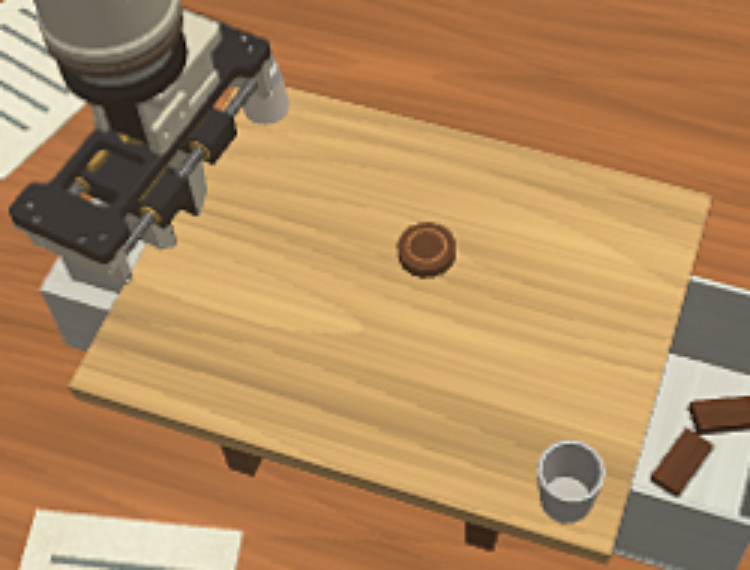

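```bash
python3 - <<'E'
from h import *
go((.526,.058,.2,96.6))
E
```

```text
t 12.65 tcp [ 0.5621 -0.1598  0.1334] head 80.6 F [ 0.4 -0.5  1. ] w 0.024
[0.2089, -0.0712, -0.0666, -0.2795]
```

Call:
carry_out:
  motion:
    - [[-0.006,0,0,0,0.024],[-0.011,0,0,0,0.024],[0.0,0,-0.01,0,0.024],[0.0,0,-0.05,0,0.024],[0.209,-0.071,-0.066,-0.28,0.024],[0.209,-0.071,-0.066,-0.28,0.024],[0.209,-0.071,-0.066,-0.28,0.024],[0.209,-0.071,-0.066,-0.28,0.024],[0.209,-0.071,-0.066,-0.28,0.024],[0.209,-0.071,-0.066,-0.28,0.024],[0.209,-0.071,-0.066,-0.28,0.024],[0.209,-0.071,-0.066,-0.28,0.024]]

```text
time: 13.65
tcp_pos: [0.5264, 0.0586, 0.2001]
tool_rot: [0.001, 0.664, 0.747, 0.0]
wrist_force: [0.9, -1.2, -0.4]
gripper_width: 0.0238
grip_force: 0.0
```

```bash
python3 - <<'E'
from h import *
for c in ["scene","top","wrist"]:
  im,d=shot(c,"n_"+c)
  for r in mark_of(c,"draught_a")[:5]: print(c,round(r["conf"],2),np.round(w(c,r["location"]),3))
go((.526,.058,.133,96.6))
E
```

```text
scene 0.48 [0.531 0.012 0.129]
top 0.58 [ 0.359  0.112 -0.001]
wrist 0.81 [0.53  0.012 0.13 ]
wrist 0.76 [ 0.36  -0.035  0.004]
wrist 0.61 [0.358 0.112 0.001]
wrist 0.22 [0.575 0.215 0.015]
t 13.95 tcp [0.5265 0.056  0.1991] head 96.4 F [-0.1 -0.7  0.1] w 0.0242
[0.0021, -0.0002, 0.0661, -0.003]
```

Call:
carry_out:
  motion:
    - [[0.001,0,0.04,0,0.024],[0.001,0,0.058,0,0.024],[0.001,0,0.066,0,0.024],[-0.007,0,0.066,0,0.024],[-0.015,0,0.066,0,0.024],[-0.024,0,0.066,0,0.024],[-0.034,0,0.066,0,0.024],[-0.046,0,0.066,0,0.024],[-0.058,0,0.066,0,0.024],[-0.07,0,0.066,0,0.024],[-0.082,0,0.066,0,0.024],[-0.094,0,0.066,0,0.024]]

```text
time: 14.95
tcp_pos: [0.5372, -0.0374, 0.1335]
tool_rot: [0.0, 0.666, 0.746, -0.0]
wrist_force: [-0.4, -0.2, -0.7]
gripper_width: 0.0242
grip_force: 0.1
```

```bash
python3 - <<'E'
from h import *
for c in ["scene","top"]:
  im,d=shot(c)
  for r in mark_of(c,"draught_a")[:5]: print(c,round(r["conf"],2),np.round(w(c,r["location"]),3))
go((.552,-.17,.133,96.4))
E
```

```text
top 0.85 [ 0.356 -0.035  0.   ]
t 15.15 tcp [ 0.537  -0.036   0.1333] head 96.5 F [-0.2  0.2  0.1] w 0.024
[-0.1348, -0.0003, 0.0002, 0.0023]
```

Call:
carry_out:
  motion:
    - [[-0.01,0,0,0,0.024],[-0.022,0,0,0,0.024],[-0.036,0,0,0,0.024],[-0.05,0,0,0,0.024],[-0.064,0,0,0,0.024],[-0.076,0,0,0,0.024],[-0.086,0,0,0,0.024],[-0.095,0,0,0,0.024],[-0.102,0,0,0,0.024],[-0.108,0,0,0,0.024],[-0.113,0,0,0,0.024],[-0.117,0,0,0,0.024]]

```text
time: 16.15
tcp_pos: [0.5506, -0.1523, 0.1333]
tool_rot: [-0.0, 0.665, 0.747, 0.0]
wrist_force: [0.3, -0.1, -0.2]
gripper_width: 0.0237
grip_force: 0.1
```

Call:
carry_out:
  motion:
    - [[-0.004,0,0,0,0.024],[-0.008,0,0,0,0.024],[-0.008,0,0,0,0.024],[-0.008,0,0,0,0.024],[-0.014,0,0,0,0.024],[-0.018,0,0,0,0.024],[-0.018,0,0,0,0.024],[0,0,-0.02,0,0.024],[0,0,-0.06,0,0.024],[0.03,0,-0.09,0,0.024],[0.07,0,-0.13,0,0.024],[0.07,0,-0.13,0,0.024]]

```text
time: 17.15
tcp_pos: [0.5442, -0.0772, 0.2679]
tool_rot: [0.002, 0.663, 0.748, 0.002]
wrist_force: [0.9, 1.2, 0.4]
gripper_width: 0.0239
grip_force: 0.0
```

Call:
carry_out:
  motion:
    - [[0.2,0,0,0,0.024],[0.2,0,0,0,0.024],[0.2,0,0,0,0.024],[0.2,0,0,0,0.024],[0.2,0,0,0,0.024],[0.2,0,0,0,0.024],[0.2,0,0,0,0.024]]

```text
time: 17.73
tcp_pos: [0.5188, 0.1188, 0.2634]
tool_rot: [0.0, 0.663, 0.748, 0.0]
wrist_force: [-0.7, -0.2, 0.5]
gripper_width: 0.024
grip_force: 0.0
```

```bash
python3 - <<'E'
from h import *
for c in ["scene","top"]:
  im,d=shot(c,"f_"+c)
  for l in ["draught_a","domino_a","shaker","egg_cup"]:
    for r in mark_of(c,l)[:5]: print(c,l,round(r["conf"],2),np.round(w(c,r["location"]),3))
# colour / brightness within the tin's neck, before and after
c=camera_params("scene"); T=np.linalg.inv(np.array(c["T"]))
def proj(p):
    q=T[:3,:3]@np.array(p)+T[:3,3]; x,y=q[:2]/q[2]; k=1+c["k1"]*(x*x+y*y); return c["fx"]*x*k+c["cx"],c["fy"]*y*k+c["cy"]
P=np.array([proj((.556+a,-.20+b,.108)) for a,b in [(-.034,-.03),(.034,-.03),(.034,.03),(-.034,.03)]]); print(P.round())
x0,y0=P.min(0).astype(int)-3; x1,y1=P.max(0).astype(int)+3
for n in ["scene0","f_scene"]:
    im=cv2.imread("pics/%s.png"%n)[y0:y1,x0:x1].astype(int)
    print(n); [print(''.join('#' if p[2]-p[0]>25 else '%d'%min(9,p.sum()//77) for p in row)) for row in im]
go()
E
```

```text
scene domino_a 0.49 [0.528 0.239 0.021]
scene domino_a 0.49 [0.567 0.217 0.015]
scene shaker 0.78 [ 0.44  -0.139  0.134]
scene egg_cup 0.65 [0.675 0.149 0.132]
top draught_a 0.51 [ 0.555 -0.186  0.019]
top shaker 0.68 [ 0.445 -0.141  0.129]
[[208. 170.]
 [194. 194.]
 [220. 201.]
 [233. 176.]]
scene0
############################################
############################################
################7777########################
###############76556777#####################
##############7753344556777#################
##############76443333344566777#############
#############775443333333344456677##########
############77644443333333333344556776######
############7654444333333333333333445#######
###########77544444433333333333333333#######
###########7644444443333333333333333########
##########77544444444544333333333333########
#########77644444444443445433333333#########
#########7754444444333333434544333##########
########77544444444433333333434454##########
########7644444444443333333333333###########
#######77544444444443333333333333###########
######77644444444444433333333333##
[... 2001 characters left out ...]
77644444444444444446777787################
##8644444444444444444787778#################
#87644444444444444446777778#################
78644444444444444445777777##################
87544444444444444447877777##################
7877654444444444445777778###################
4467887654444444447877777###################
433446788875444446777778####################
633333445678876547777777####################
74333333334467887777777#####################
8633333333333446778777######################
7643333333333333344688######################
786333333333333333333#######################
777543333333333333333#######################
t 18.23 tcp [0.5197 0.1155 0.2633] head 96.5 F [-1.3  0.   0.1] w 0.0241
```

Call:
carry_out:
  motion:
    - [[-0.39,0,-0.06,0,0.024],[-0.39,0,-0.06,0,0.024],[-0.39,0,-0.06,0,0.024],[-0.39,0,-0.06,0,0.024],[-0.39,0,-0.06,0,0.024],[-0.39,0,-0.06,0,0.024],[-0.39,0,-0.06,0,0.024],[-0.39,0,-0.06,0,0.024],[-0.39,0,-0.06,0,0.024],[-0.39,0,-0.06,0,0.024],[-0.39,0,-0.06,0,0.024],[-0.39,0,-0.06,0,0.024]]

```text
time: 19.23
tcp_pos: [0.5638, -0.273, 0.3228]
tool_rot: [-0.0, 0.667, 0.745, 0.0]
wrist_force: [0.4, 0.8, -0.6]
gripper_width: 0.0238
grip_force: 0.0
```

```bash
python3 - <<'E'
from h import *
im,d=shot("wrist","f_wrist")
for l in ["draught_a","tin_mouth"]:
    for r in mark_of("wrist",l)[:5]: print(l,round(r["conf"],2),np.round(w("wrist",r["location"]),3))
# dark brown blobs with depth -> world positions
cp=camera_params("wrist"); T=np.array(cp["T"]); o=T[:3,3]
hsv=cv2.cvtColor(im,cv2.COLOR_RGB2HSV); m=((hsv[...,2]<120)&(hsv[...,1]>90)).astype(np.uint8)
n,lab,st,ce=cv2.connectedComponentsWithStats(m)
for i in range(1,n):
    if st[i,4]<60: continue
    v,u=np.nonzero(lab==i); P=[]
    for a,b in list(zip(u,v))[::max(1,len(u)//150)]:
        if d[b,a]==0: continue
        p=pix2plane("wrist",a,b,0.); P.append(o+d[b,a]/((p-o)@T[:3,2])*(p-o))
    P=np.array(P); print(st[i],np.round(P.min(0),3),np.round(P.max(0),3),np.round(np.median(P,0),3)) if len(P) else 0
go()
E
```

```text
draught_a 0.72 [ 0.553 -0.186  0.025]
tin_mouth 0.77 [ 0.559 -0.196  0.105]
[304  74  29  30 705] [ 0.54  -0.203  0.022] [ 0.575 -0.169  0.027] [ 0.558 -0.186  0.025]
[378  76  61   9 102] [ 0.613 -0.171  0.118] [ 0.67  -0.169  0.132] [ 0.646 -0.17   0.129]
[286 234  61  42 313] [ 0.538 -0.457 -0.   ] [ 0.625 -0.237  0.403] [ 0.564 -0.27   0.328]
[375 242 200  34 363] [ 0.578 -0.418 -0.001] [ 0.972 -0.227  0.413] [ 0.604 -0.23   0.395]
[252 259  14  68 418] [ 0.547 -0.255  0.396] [ 0.55  -0.235  0.413] [ 0.549 -0.239  0.407]
[367 259  14  65 379] [ 0.575 -0.255  0.357] [ 0.584 -0.232  0.413] [ 0.576 -0.237  0.406]
[ 43 271  86   5 172] [ 0.177 -0.502 -0.   ] [ 0.52  -0.237  0.412] [ 0.494 -0.246  0.401]
[ 51 306  83  44 327] [ 0.185 -0.627 -0.001] [ 0.526 -0.246  0.423] [ 0.493 -0.26   0.398]
[ 142  307  408   44 5341] [ 0.527 -0.562 -0.001] [ 0.93  -0.238  0.423] [ 0.578 -0.246  0.416]
t 19.38 tcp [ 0.5644 -0.2691  0.3233] head 96.7 F [-0.3  0.8  0.9] w 0.0234
```

```bash
python3 -c "
from plant import hand_in
print(hand_in())"
```

```text
the job is handed in; nothing more can be done
None
```

I handed the job in at about 19 s of the 61 s: both dominoes are in the bin, both draughts are in the tin (only the top one is visible, but its height fits two stacked), the shaker and cup have not moved, and I viewed 11 pictures, one over the limit of 10.

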